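Gauge two bushings and present the good one to the inspection camera

ROBOT

A 7-joint arm with a two-finger parallel gripper is mounted at the origin on a cart in front of the work surface, level with it; the furniture and walls round the work are solid. World frame = base frame: x ahead of the robot, y to its left, z up, the work surface at z = 0. Lengths are in mm, angles in rad, forces in N, time in s.
With the tool pointing down it reaches from about 400 to 875 mm from the base axis. Payload 4.4 kg.
Tool frame: the origin (TCP) lies at the very end of the fingers, on their centre line; the grasp point (between the pads) lies r.pinch_z behind it (r.pinch_z is the distance from the TCP to the grasp point, in mm); z points along the fingers, y is the line along which they close (so a half turn about z gives the same grasp; the last joint's range is limited). The gripper opens to 85 mm and grips with 20 to 120 N. Pads are 22 mm wide; open, the fingers measure 114 mm over their backs; the gripper's body (76 mm by 85 mm) begins 54 mm behind the grasp point. The pads swing forward as they close: fully open they stand 13 mm farther back than shut.
Start: joints at [-1.249, 0.628, 0.038, 1.517, -0.027, 0.996, -0.02], TCP at [245.777, 601.757, 231.313] pointing down, gripper open.
Joint ranges: [-3.06, 3.06], [-0.37, 2.12], [-1.25, 1.32], [0.18, 2.47], [-1.1, 4.24], [0.23, 1.98], [-2.94, 2.94]. Speed limits (rad/s): [2.57, 2.57, 3.14, 3.14, 3.14, 3.14, 3.14].

INTERFACE

Orientations are given as a unit quaternion [x, y, z, w].
In Python, from rig import r gives the robot as it stands. The module is installed in compiled form; this text tells all that it offers.
- The arm moves only by the shell command python3 -m creep 'ROWS' [OPENING]. ROWS is a JSON object of lists of equal length, an entry for each row: "dp": the shift along the tool's x, y, z in mm, a list of three; "twist": the turn about the tool's z in degrees. In form: {"dp": [[x, y, z], ...], "twist": [twist, ...]}. A call has 1 to 12 rows; each row is the pose to reach, as a shift and turn from the pose commanded when the call began, along the tool's axes at that moment; what a row does not reach only later rows make up. A row lasts 1/10 s, in which the tool goes at most 50 mm and 8.59 degrees, less where a joint would pass 70% of its speed; a pose out of reach is approached as far as the arm can. A call with a gripper value outside its range is refused whole. OPENING is the finger opening in mm, from 0 to 85.4, set as the call begins (- or left out, the last holds). The fingers move at their own pace and stop on an object; the grip force is fixed at half the most. Time passes only in rows, so rows that repeat a pose let the fingers close. It gives the time, the measured TCP pose, the force, the opening and the grip force at its end, in the units of the state.
- r.observe(): the state, without advancing time (a new reading comes with each control period).
- r.get_image(name): name is "side" or "top" or "wrist"; returns a dict with "image" (420x560x3 uint8, red, green, blue), "z_map" (420x560 float32, mm along the optical axis (not along the pixel's ray), 0 where there is no reading), "vfov" (degrees; the focal length in pixels is half the picture's height over the tangent of half this angle, whatever the lens; pixels are square), "cx", "cy" (the principal point, pixels), "view" (4x4, takes a point from world to camera coordinates). Camera axes: x right, y up, looking along -z (the intrinsics and any distortion apply to the point x, -y, -z); pixel columns grow to the right and rows downward; lengths in mm; the calibration is good to about 2 mm. A picture is of the moment at which its call begins.
- r.sign_off(): hands the job in; it is judged then, once.
The state is a dict: "time_s": time; "joints": joint angles; "qvel": joint speeds; "tau": joint torques, N m; "tool_pos": TCP position; "ee_rot": TCP orientation; "wrist_force": force on the tool from outside, world axes, zero at the start; "torque": the same for the moment, N m; "opening": finger opening in mm; "grip_force": force on a finger pad.
Only numpy, scipy, OpenCV 4.12 (cv2) and the standard library are available. Lean on these libraries where they do the work, as an engineer would, in place of code of your own. Each camera call takes 0.05 s, during which the arm holds its last target. There are 200 camera calls.

TASK

One of the two flanged bushings on the left fits the gauge pin and the other is bored too small; they look alike from outside, so find out on the pin which it is. Slide the one that fits all the way down the pin until it sits on the plate, then lift it off, carry it over the bag sealer and the row of small cartons, and hold it upright over the round window of the inspection camera, centred and about 15 mm above the glass, without ever touching the camera: finish there, still holding it. The other bushing must end standing upright on the bench, off the gauge, and the three small cartons must be left as they are.

Things in the scene. Friction and masses are not known exactly. Their poses are not given: they have to be found in the camera images.
- bushing_p: Steel flanged bushing standing flange down, open right through. 60 mm tall, body 40 mm diameter, foot flange 50 mm diameter and 8 mm high. Origin at the centre of the foot, z up along the bore. 0.15 to 0.3 kg. Bore 25 mm (fits) or 19 mm (stays perched on the pin's nose, foot about 28 mm above the plate); which of the two has which is not told: try or look.
- bushing_q: The other bushing, outside the same as bushing_p, same origin and axes; one of the two has the 25 mm bore, the other the 19 mm bore.
- gauge: Fixed gauge: dark steel plate 90 x 90 x 12 mm lying on the bench with one upright steel pin in its middle. Pin 21 mm diameter, 33 mm high above the plate, its top 6 mm a cone narrowing to 10 mm diameter. Origin at the centre of the plate's underside, z up along the pin.
- gauge_seat (a point): Point on the pin's axis at the plate's upper face (12 mm above the bench), where the foot of a fully seated bushing rests; the pin's tip is 33 mm above it.
- camera_unit: Fixed inspection camera looking up, on the right of the bag sealer: grey housing 110 x 110 mm, black round bezel 84 mm diameter on top, 42 mm high overall, with a round glass window 58 mm in diameter. Origin at the centre of its underside, z up.
- window (a point): Centre of the glass window's upper face, 43 mm above the bench, z up.
- box_row_1: Loose small product carton, 46 x 50 mm, 85 mm tall, standing between bag sealer and camera; origin at the centre of its underside. Leave alone. (The fixed bag sealer beside the row runs along x at about y = -0.05, from x = 0.35 to 0.76; its body is 65 mm high, its raised arm climbs towards the robot to 0.22 m above the bench.)
- box_row_2: Loose small product carton, 51 x 75 mm, 95 mm tall, in the same row; origin at the centre of its underside. Leave alone.
- box_row_3: Loose small product carton, 51 x 65 mm, 80 mm tall, in the same row; origin at the centre of its underside. Leave alone.

How it is judged (in metres and radians):
On the way:
1. the bushing that fits sits all the way down on the gauge pin: foot within 5 mm of the plate, on the pin, upright (z of bushing_q in the frame of gauge_seat below 0.005 m and horizontal distance between bushing_q and gauge_seat below 0.005 m and angle between bushing_q's own z axis and vertical below 0.1 rad), for 0.2 s.
At the end, for the whole second after the job is handed in: The bushing that fitted is held still in the fingers, upright (within 0.1 rad), its axis within 8 mm of the window's centre and its foot 4 to 30 mm above the glass, touching nothing but the fingers; the other bushing stands upright on the bench, at rest, off the gauge (horizontal distance between bushing_q and window below 0.008 m and z of bushing_q in the frame of window between 0.004 and 0.03 m and angle between each of bushing_q, bushing_p's own z axis and vertical below 0.1 rad and linear speed of each of bushing_q, bushing_p below 0.02 m/s and angular speed of bushing_q below 0.2 rad/s and contact force between the fingers and bushing_q above 2 N and contact force between bushing_q and camera_unit below 0.1 N and height (world z) of bushing_p between -0.005 and 0.005 m and contact force between the fingers and bushing_p below 0.1 N); the arm keeps its last pose, push and grip.
It fails at once if the inspection camera is touched (contact force between camera_unit and anything else above 0.5 N).
It fails at once if a small carton is moved more than 20 mm or tipped (distance of any of box_row_1, box_row_2, box_row_3 from where it was at the start of the episode above 0.02 m or angle between any of box_row_1, box_row_2, box_row_3's own z axis and vertical above 0.2 rad).
It also fails if it takes over 69 s, if anything falls off the work surface, if the arm or the gripper's body presses on something with over 40 N, if the wrist force passes 120 N, or if a joint passes its speed limit or range.

## Working session

There is one attempt and no reset: what is moved stays moved. The work goes in short steps, Python scripts to look and compute and a shell command to move; the robot and the scene stay as the last step left them, time stands still between calls to the robot, and variables do not carry over. Pictures are saved under pics/ and viewed, at most 10 in all, crops included, and the job is handed in when it is done.

```bash
mkdir -p pics
cat > h.py <<'E'
import numpy as np, cv2
from rig import r
from scipy.spatial.transform import Rotation as R
def grab(name,fn):
    d=r.get_image(name); cv2.imwrite(f'pics/{fn}.png',d['image'][:,:,::-1])
    np.savez(f'pics/{fn}.npz',**{k:v for k,v in d.items()}); return d
def load(fn): return dict(np.load(f'pics/{fn}.npz',allow_pickle=True))
def cloud(d):
    """world point of each pixel from z_map"""
    f=210/np.tan(np.radians(float(d['vfov']))/2); z=d['z_map'].astype(float)
    v,u=np.mgrid[0:z.shape[0],0:z.shape[1]]
    c=np.stack([(u-d['cx'])/f*z,-(v-d['cy'])/f*z,-z,np.ones_like(z)],-1)
    return (c@np.linalg.inv(d['view']).T)[...,:3]
def ray(d,u,v,h):
    f=210/np.tan(np.radians(float(d['vfov']))/2); M=np.linalg.inv(d['view'])
    k=M[:3,:3]@np.array([(u-d['cx'])/f,-(v-d['cy'])/f,-1]); o=M[:3,3]
    return o+k*(h-o[2])/k[2]
E
python3 - <<'E'
from h import *
for n in('side','top','wrist'):
    d=grab(n,n+'0'); print(n,d.keys(),d['vfov'],d['cx'],d['cy'],np.linalg.inv(d['view']).round(2).tolist())
a=[cv2.imread(f'pics/{n}0.png') for n in('side','top')]
print({k:np.round(v,3) for k,v in r.observe().items()}, r.pinch_z)
E
```

```text
side dict_keys(['image', 'z_map', 'vfov', 'cx', 'cy', 'view']) 42.35917481684238 281.05648005070753 208.8164692944004 [[0.81, 0.4, -0.43, -156.24], [-0.59, 0.55, -0.59, -951.54], [-0.0, 0.73, 0.68, 1123.11], [0.0, 0.0, 0.0, 1.0]]
top dict_keys(['image', 'z_map', 'vfov', 'cx', 'cy', 'view']) 50.465628645315846 282.20101207589505 212.26964465068266 [[0.01, 1.0, -0.07, 438.84], [-1.0, 0.01, -0.01, -20.4], [-0.01, 0.07, 1.0, 1183.28], [0.0, 0.0, 0.0, 1.0]]
wrist dict_keys(['image', 'z_map', 'vfov', 'cx', 'cy', 'view']) 61.14314178516947 282.0244981391276 215.21708381294104 [[0.38, -0.88, -0.28, 173.96], [0.93, 0.36, 0.12, 629.67], [-0.0, -0.31, 0.95, 371.75], [0.0, 0.0, 0.0, 1.0]]
{'time_s': np.float64(0.15), 'joints': array([-1.249,  0.629,  0.038,  1.518, -0.027,  0.996, -0.02 ]), 'qvel': array([ 0.001, -0.002,  0.002, -0.003,  0.001,  0.001,  0.001]), 'tau': array([ 1.0000e-03, -5.6380e+01,  1.2280e+00, -1.9365e+01,  1.1000e-02,
        7.0000e-03, -0.0000e+00]), 'tool_pos': array([245.589, 601.306, 230.596]), 'ee_rot': array([ 0.193,  0.981, -0.001, -0.   ]), 'wrist_force': array([-0.1  , -0.239,  0.136]), 'torque': array([0.042, 0.008, 0.042]), 'grip_force': np.float64(0.0), 'opening': np.float64(85.642)} 18.700000000000003
```

View pics/top0.png

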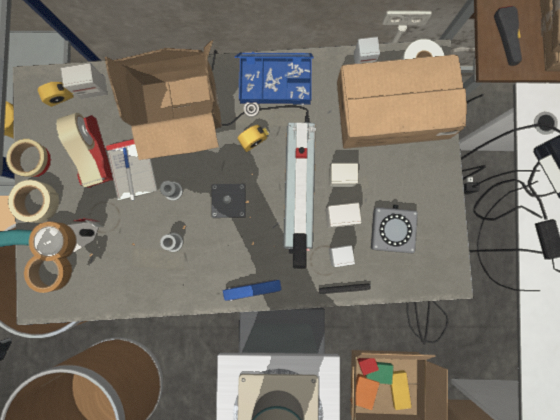

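View pics/side0.png

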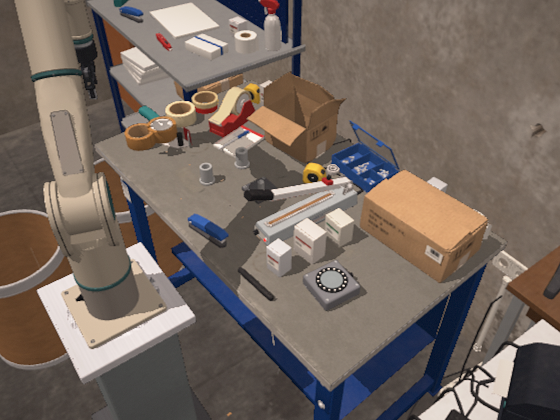

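Top view: bushings at about (171,189) and (171,242), gauge pin (228,200), sealer at x≈300, cartons at (344,174), (345,214), (343,256), camera window (395,229). The side view shows the sealer arm rising toward the robot and agrees with the layout.

Run:
```python
from h import *
for n,pts in(('top0',{'bA':(171,189),'bB':(171,242),'g':(228,200),'cam':(395,229),'c1':(344,174),'c2':(345,214),'c3':(343,256),'bench':(250,270),'arm':(300,250)}),('side0',{'bA':(240,157),'bB':(206,174),'cam':(331,284)})):
    d=load(n); C=cloud(d)
    for k,(u,v) in pts.items():
        print(n,k,C[v,u].round(0), np.nanmax(C[v-8:v+9,u-8:u+9,2]).round())
d=load('top0');C=cloud(d)
# bushings: points 40..70 high; plate 8..20; cartons; camera
from scipy import ndimage
def blob(u,v,lo,hi,w):
    P=C[v-w:v+w+1,u-w:u+w+1]; m=(P[...,2]>lo)&(P[...,2]<hi); L,_=ndimage.label(m)
    q=P[m]; print((u,v),m.sum(),q.mean(0).round(1),((q.min(0)+q.max(0))/2).round(1),(q.max(0)-q.min(0)).round(1))
blob(171,189,50,75,12);blob(171,242,50,75,12);blob(228,200,7,22,22);blob(228,200,30,55,22);blob(395,229,30,55,30)
for u,v in((344,174),(345,214),(343,256)): blob(u,v,60,120,20)
h=(C[100:300,285:320,2]);print(h.max(), h.max(1)[::10].round())
```

```text
top0 bA [581. 293.   0.] 65.0
top0 bB [439. 289.   0.] 1183.0
top0 g [548. 133.  50.] 1183.0
top0 cam [ 478. -294.   43.] 1183.0
top0 c1 [ 613. -160.   79.] 86.0
top0 c2 [ 512. -161.   91.] 1183.0
top0 c3 [ 410. -157.   86.] 91.0
top0 bench [368.  78.  -1.] 1183.0
top0 arm [425. -48. 194.] 208.0
side0 bA [562. 271.  45.] 1123.0
side0 bB [432. 269.  38.] 1123.0
side0 cam [ 466. -308.   40.] 48.0
(171, 189) 168 [575.1 285.   59.6] [575.4 285.8  58. ] [38.9 39.8 15. ]
(171, 242) 139 [439.6 280.1  59.4] [439.4 280.4  58.3] [35.5 37.8 16.1]
(228, 200) 1084 [550.3 136.3  12.6] [557.2 136.8  14.3] [102.2  89.4  14.3]
(228, 200) 54 [550.1 136.7  42.2] [550.3 137.2  40.5] [18.7 19.5 18.3]
(395, 229) 1825 [ 476.  -294.3   40.7] [ 475.3 -295.6   39.7] [115.1 116.4  19.1]
(344, 174) 562 [ 613.3 -159.8   79.2] [ 614.2 -160.5   74. ] [49.  64.6 27.2]
(345, 214) 666 [ 510.3 -157.9   94.4] [ 510.9 -158.4   82.5] [57.1 77.5 38.9]
(343, 256) 401 [ 409.4 -155.7   84.8] [ 409.4 -156.1   76.3] [49.6 55.  29.5]
1183.277582550187 [  40.   27.   34.   96.  103.  139.  119.  127.  134.  143. 1183.  156.
  165.  172.  187.  199.  207.    6.    4.   15.]
```

```bash
python3 -m creep '{"dp":[[-15,-9,0],[-45,-26,0],[-80,-46,0],[-115,-67,0],[-150,-87,0],[-185,-107,0],[-220,-128,0],[-255,-148,0],[-290,-168,0],[-320,-186,0],[-340,-198,0],[-347,-202,0]],"twist":[0,-2,-4,-6,-8,-10,-12,-15,-18,-20,-22,-22.3]}' 85
python3 -m creep '{"dp":[[0,0,0],[0,0,0]],"twist":[0,0]}'
python3 - <<'E'
from h import *
d=grab('wrist','w1'); s=r.observe(); print(s['tool_pos'],s['ee_rot'],s['joints'].round(2) if hasattr(s['joints'],'round') else s['joints'])
E
```

```text
time_s: 1.35
tool_pos: [492.6, 278.7, 231.3]
ee_rot: [0.002, 1.0, -0.001, 0.0]
wrist_force: [-0.2, -0.1, 0.9]
opening: 85.0
grip_force: 0.0
time_s: 1.55
tool_pos: [489.6, 284.6, 231.3]
ee_rot: [-0.001, 1.0, 0.0, -0.0]
wrist_force: [-0.7, 0.5, -0.4]
opening: 85.3
grip_force: 0.0
[489.36586727 285.10691976 231.2996163 ] [-1.72035784e-03  9.99998337e-01  4.56839862e-04 -3.97186575e-04] [-0.53  0.51 -0.06  1.75  0.04  0.88  0.96]
```

View pics/w1.png

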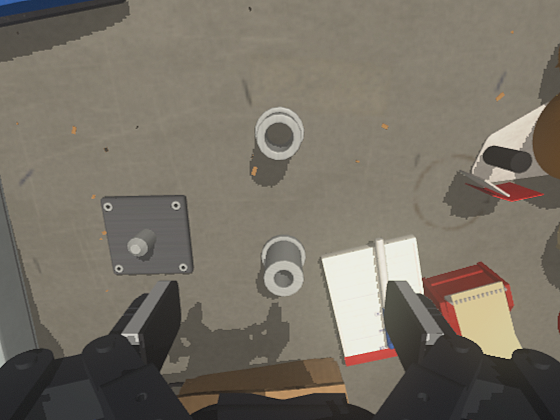

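The wrist view shows bushing B (nearer the robot, top ring at about (279,135)) with a visibly wider bore than A (top ring at about (284,279)). The pin tip is near (138,247). I'll measure all three.

```bash
cat >> h.py <<'E'
def circ(P):
    A=np.c_[2*P[:,:2],np.ones(len(P))]; s=np.linalg.lstsq(A,(P[:,:2]**2).sum(1),rcond=None)[0]
    return s[:2],np.sqrt(s[2]+s[0]**2+s[1]**2)
def ring(C,u,v,w,lo,hi):
    P=C[max(0,v-w):v+w+1,max(0,u-w):u+w+1].reshape(-1,3); q=P[(P[:,2]>lo)&(P[:,2]<hi)]
    c=(q[:,:2].min(0)+q[:,:2].max(0))/2; 
    rad=np.hypot(*(q[:,:2]-c).T); return len(q),q.mean(0).round(1),c.round(1),(q[:,:2].max(0)-q[:,:2].min(0)).round(1),np.percentile(rad,[2,50,98]).round(1),np.median(q[:,2]).round(1)
E
python3 - <<'E'
from h import *
d=load('w1');C=cloud(d)
print('B',ring(C,279,135,35,54,66)); print('A',ring(C,284,279,32,54,66))
print('pin',ring(C,138,247,16,42,50)); print('plate',ring(C,147,235,50,9,15))
print(C[100,330],C[200,230])
g=cv2.cvtColor(d['image'],cv2.COLOR_RGB2GRAY)
c=np.hstack([cv2.resize(g[y-40:y+40,x-40:x+40],(320,320),interpolation=cv2.INTER_CUBIC) for x,y in((279,135),(284,279))]);cv2.imwrite('pics/crop.png',c)
for u,v in((279,135),(284,279)):
    k=cv2.HoughCircles(cv2.GaussianBlur(g[v-32:v+32,u-32:u+32],(3,3),0),cv2.HOUGH_GRADIENT_ALT,1,4,param1=150,param2=.6,minRadius=7,maxRadius=30)
    if k is not None:
        for a in k[0][:5]: print(u-32+a[0],v-32+a[1],a[2],ray(d,u-32+a[0],v-32+a[1],60).round(1))
E
```

```text
B (1026, array([441.5, 280.8,  58.4]), array([441.6, 280.7]), array([38.3, 38.5]), array([12.4, 16.3, 19.6]), np.float64(58.5))
A (958, array([576.9, 285.4,  58.3]), array([578.1, 285.3]), array([39.2, 38.7]), array([ 9.5, 15.5, 19.6]), np.float64(58.5))
pin (122, array([553. , 137.3,  43.3]), array([553.2, 137.3]), array([12., 13.]), array([1.3, 4.5, 6.9]), np.float64(43.4))
plate (5588, array([550.7, 138.1,  10.7]), array([553.1, 137. ]), array([91.6, 90.7]), array([12.2, 36.7, 56.6]), np.float64(10.7))
[410.77301303 331.42711283  -0.8576959 ] [ 5.14383561e+02  2.27177326e+02 -3.98983459e-01]
278.0 136.0 23.95873 [440.6 280.   60. ]
278.0 136.0 14.186414 [440.6 280.   60. ]
284.0 278.0 15.645308 [576.8 285.7  60. ]
```

View pics/crop.png

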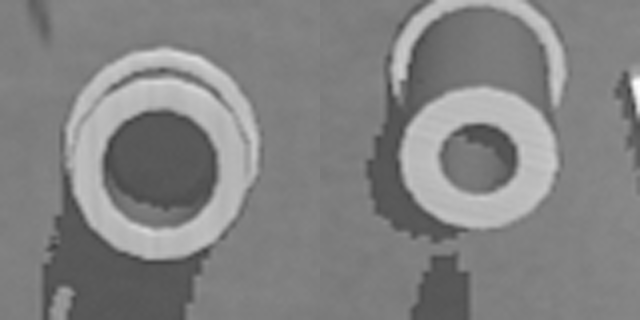

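Left crop (B) has the wide bore, radius 12.4 mm; right crop (A) measures 9.5 mm. So B fits (bore radii 12.5 and 9.5 expected). I'll move over B and measure again from the second position.

```bash
python3 -m creep '{"dp":[[8,0,15],[24,-2,50],[40,-4,85],[48,-4.5,105],[48,-4.5,110],[48,-4.5,110],[48,-4.5,110]],"twist":[0,0,0,0,0,0,0]}' 85
python3 - <<'E'
from h import *
d=grab('wrist','w2'); s=r.observe(); print(s['tool_pos'],s['ee_rot'])
C=cloud(d); P=C.reshape(-1,3)
f=210/np.tan(np.radians(float(d['vfov']))/2)
m=(np.abs(C[...,2]-59)<4)&(np.hypot(C[...,0]-441,C[...,1]-281)<30)
q=C[m]; print(len(q),q.mean(0),((q.min(0)+q.max(0))/2),q.max(0)-q.min(0))
# two-view triangulation of ring centroid
v,u=np.nonzero(m); 
d1=load('w1');C1=cloud(d1);m1=(np.abs(C1[...,2]-58.5)<4)&(np.hypot(C1[...,0]-441,C1[...,1]-281)<24);v1,u1=np.nonzero(m1)
L=[]
for dd,uu,vv in((d,u.mean(),v.mean()),(d1,u1.mean(),v1.mean())):
    o=ray(dd,uu,vv,200);e=ray(dd,uu,vv,0)-o;L.append((o,e/np.linalg.norm(e)))
A=sum(np.eye(3)-np.outer(e,e) for o,e in L);b=sum((np.eye(3)-np.outer(e,e))@o for o,e in L);print('tri',np.linalg.solve(A,b))
E
```

```text
time_s: 2.3
tool_pos: [443.8, 280.2, 122.4]
ee_rot: [-0.001, 1.0, 0.001, 0.001]
wrist_force: [0.5, -0.3, 0.6]
opening: 85.1
grip_force: 0.0
[443.96547335 280.03046173 122.50998954] [-7.69440814e-04  9.99998481e-01  8.85859061e-04  1.28855164e-03]
1944 [440.63833622 280.61164574  58.32210204] [441.56068951 280.65915363  57.81408942] [39.50247117 39.13428748  5.60135696]
tri [441.5749215  280.71881458  55.21148488]
```

```bash
python3 -m creep '{"dp":[[2.5,0.5,10],[2.5,0.5,35],[2.5,0.5,65],[2.5,0.5,88],[2.5,0.5,96],[2.5,0.5,97],[2.5,0.5,97]],"twist":[0,0,0,0,0,0,0]}' 85
python3 -m creep '{"dp":[[0,0,0],[0,0,0],[0,0,0],[0,0,0],[0,0,0],[0,0,0],[0,0,0],[0,0,0],[0,0,0],[0,0,0]],"twist":[0,0,0,0,0,0,0,0,0,0]}' 30
```

```text
time_s: 3.05
tool_pos: [440.6, 279.8, 24.9]
ee_rot: [-0.001, 1.0, 0.0, 0.0]
wrist_force: [-0.1, 0.2, -0.3]
opening: 85.1
grip_force: 0.0
time_s: 4.05
tool_pos: [440.6, 280.1, 25.4]
ee_rot: [-0.001, 1.0, 0.001, 0.001]
wrist_force: [-1.9, 0.6, 7.5]
opening: 39.2
grip_force: 59.5
```

```bash
python3 -m creep '{"dp":[[0,0,-8],[0,0,-25],[0,0,-48],[0,0,-65],[-8,-10,-70],[-30,-38,-70],[-60,-77,-70],[-88,-113,-70],[-105,-135,-70],[-112,-143,-70],[-112,-143,-70],[-112,-143,-70]],"twist":[0,0,0,0,0,0,0,0,0,0,0,0]}'
cat > m.py <<'E'
from h import *
import sys
d=grab('wrist',sys.argv[1]); s=r.observe(); print(s['tool_pos'],s['ee_rot'],s['wrist_force'],s['opening']); t=s['tool_pos']
C=cloud(d); rr=np.hypot(C[...,0]-t[0],C[...,1]-t[1])
m=(np.abs(C[...,2]-t[2]-35)<5)&(rr<30)
q=C[m]; print(len(q),'mean',q.mean(0),'mid',((q.min(0)+q.max(0))/2),'ext',q.max(0)-q.min(0),'z',np.median(q[:,2]))
E
python3 m.py w3
```

```text
time_s: 5.25
tool_pos: [551.0, 137.9, 93.9]
ee_rot: [-0.001, 1.0, 0.0, -0.001]
wrist_force: [-0.7, 0.2, -2.2]
opening: 39.4
grip_force: 60.6
[550.84445086 138.57873442  93.99569434] [-2.03065297e-03  9.99997410e-01  5.40021722e-04 -8.74825323e-04] [-0.97782471 -0.00850558 -2.17297833] 38.72567210162689
7082 mean [549.73102863 136.87670398 127.43965165] mid [552.12053107 139.13243393 128.98723022] ext [40.13431539 57.34684137  9.9793217 ] z 127.00845946008559
```

View pics/w3.png

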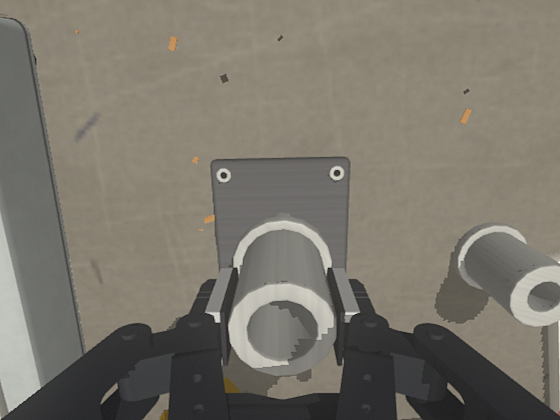

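The bushing is held upright above the plate, its top ring centred near (282,330). The plate's near edge is at row ~160, and the pin is hidden. I'll compare the ring centre with the plate edges.

Run:
```python
from h import *
d=load('w3');C=cloud(d);g=d['image'].astype(int)
H=cv2.cvtColor(d['image'],cv2.COLOR_RGB2HSV); gray=cv2.cvtColor(d['image'],cv2.COLOR_RGB2GRAY)
# top ring: height band, bounded columns
m=(C[...,2]>123)&(C[...,2]<133); m[:, :226]=0; m[:,338:]=0; m[:270]=0;m[385:]=0
m&=gray>140
q=C[m]; print('ring',len(q),'mid',(q.min(0)+q.max(0))/2,'ext',q.max(0)-q.min(0),np.median(q[:,2]))
e=np.array([p for p in q]); 
# outer edge circle fit
hull=cv2.convexHull(q[:,:2].astype(np.float32))[:,0]; print('hullfit',circ(hull),cv2.minEnclosingCircle(hull))
# foot flange front arc (z ~ 70..80)
m=(C[...,2]>72)&(C[...,2]<84); m[:200]=0;m[270:]=0;m[:,:230]=0;m[:,335:]=0
q=C[m&(gray>130)];hull=cv2.convexHull(q[:,:2].astype(np.float32))[:,0]; print('foot',len(q),q.min(0),q.max(0))
# plate
m=(C[...,2]>8)&(C[...,2]<16)
for v in(175,185,195,210):
    u=np.nonzero(m[v,190:370])[0]+190; print(v,C[v,u[0]].round(1),C[v,u[-1]].round(1),(C[v,u[0],1]+C[v,u[-1],1])/2)
for u in(230,260,300,330):
    v=np.nonzero(m[120:220,u])[0]+120; print(u,C[v[0],u].round(1))
```

```text
ring 3324 mid [550.35026738 135.89015496 126.54776386] ext [36.06052044 37.5581423   4.94253028] 126.94951013447483
hullfit (array([550.65053802, 135.74162847]), np.float64(18.577743391587827)) ((551.4365234375, 135.71142578125), 19.85980987548828)
foot 1390 [526.79421787 112.68743715  72.03216222] [553.05217606 161.0988351   83.16103988]
175 [518.3  92.1  11.9] [518.5 179.7   9.6] 135.8939984416936
185 [525.5  91.7   8.7] [525.3 180.3   8.7] 136.0020971083543
195 [532.3  91.3   8.7] [531.9 179.9   9.4] 135.61499239803624
210 [541.9  92.5  10.7] [542.  180.4   9.9] 136.4427727649469
230 [509.2 103.5   9. ]
260 [509.  122.6   9.6]
300 [508.9 148.    9.9]
330 [508.3 167.1   9.4]
```

```bash
python3 -m creep '{"dp":[[-2,0,2],[-2,0,8],[-2,0,16],[-2,0,22],[-2,0,25],[-2,0,27],[-2,0,29],[-2,0,31],[-2,0,32],[-2,0,32],[-2,0,32]],"twist":[0,0,0,0,0,0,0,0,0,0,0]}'
```

```text
time_s: 6.4
tool_pos: [554.3, 136.6, 62.4]
ee_rot: [-0.001, 1.0, 0.0, 0.0]
wrist_force: [-0.2, -0.4, -1.7]
opening: 38.7
grip_force: 60.6
```

```bash
python3 -m creep '{"dp":[[0,0,2],[0,0,5],[0,0,8],[0,0,11],[0,0,14],[0,0,17],[0,0,19],[0,0,20.5],[0,0,22],[0,0,23],[0,0,23],[0,0,23]],"twist":[0,0,0,0,0,0,0,0,0,0,0,0]}'
```

```text
time_s: 7.6
tool_pos: [554.3, 136.6, 39.3]
ee_rot: [-0.001, 1.0, 0.0, 0.0]
wrist_force: [-0.0, 0.7, -2.5]
opening: 39.0
grip_force: 60.6
```

```bash
python3 -m creep '{"dp":[[0,0,0.5],[0,0,1],[0,0,1.5],[0,0,2],[0,0,2.5],[0,0,2.5],[0,0,2.5],[0,0,2.5],[0,0,2.5]],"twist":[0,0,0,0,0,0,0,0,0]}'; python3 m.py w4
```

```text
time_s: 8.5
tool_pos: [554.3, 136.6, 37.4]
ee_rot: [-0.001, 1.0, 0.0, 0.0]
wrist_force: [-1.5, 0.0, 6.4]
opening: 39.0
grip_force: 61.4
[554.31507214 136.66151414  37.4501207 ] [-6.79011574e-04  9.99999765e-01  1.49571672e-05  9.27913620e-05] [-2.44637175 -0.28072457  5.02966849] 39.18100111653577
7118 mean [552.94952658 135.62584666  71.00729423] mid [555.15651555 136.64283087  72.44272955] ext [39.96399786 58.73726251  9.97741553] z 70.61044219785057
```

Seated: foot height is 37.4 − 25.4 ≈ 12 mm, and the force changed sign on contact. Now I'll lift it and carry it high.

```bash
python3 -m creep '{"dp":[[0,0,-4],[0,0,-12],[0,0,-25],[0,0,-45],[0,0,-75],[0,0,-110],[0,0,-150],[0,0,-190],[0,0,-225],[0,0,-250],[0,0,-262],[0,0,-265]],"twist":[0,0,0,0,0,0,0,0,0,0,0,0]}'
python3 -m creep '{"dp":[[0,0,0],[2,-10,0],[5,-30,0],[10,-60,0],[16,-95,0],[22,-130,0],[29,-170,0],[36,-210,0],[42,-245,0],[46,-270,0],[49,-285,0],[50,-290,0]],"twist":[0,0,0,0,0,0,0,0,0,0,0,0]}'
```

```text
time_s: 9.75
tool_pos: [554.7, 136.7, 303.5]
ee_rot: [-0.001, 1.0, 0.0, 0.001]
wrist_force: [-0.0, -0.2, -2.3]
opening: 38.8
grip_force: 60.6
time_s: 10.95
tool_pos: [502.8, -156.3, 300.4]
ee_rot: [0.001, 1.0, -0.0, -0.002]
wrist_force: [1.1, -0.3, -1.8]
opening: 39.2
grip_force: 60.7
```

```bash
python3 -m creep '{"dp":[[0,-5,0],[5,-20,0],[15,-40,0],[28,-60,0],[40,-75,0],[46,-80,0],[46,-80,0],[46,-80,0]],"twist":[0,0,0,0,0,0,0,0]}'
python3 - <<'E'
from h import *
d=grab('wrist','w5'); s=r.observe(); print(s['tool_pos'],s['ee_rot'],s['joints'])
C=cloud(d);m=(C[...,2]>36)&(C[...,2]<52)&(C[...,1]<-220); q=C[m];print(len(q),q.min(0),q.max(0))
E
```

```text
time_s: 11.75
tool_pos: [459.7, -232.1, 301.7]
ee_rot: [-0.002, 1.0, 0.001, 0.0]
wrist_force: [0.8, -0.7, -2.1]
opening: 39.0
grip_force: 60.7
[ 459.81724922 -231.96041418  301.73477754] [-1.89912187e-03  9.99998047e-01  4.58969644e-04  2.97122609e-04] [ 0.43954131  0.35495516 -0.03599354  1.79358807  0.01364264  0.9931215
  1.97293626]
7626 [ 422.08640555 -353.7390372    36.0007859 ] [ 709.09589884 -239.82038175   51.78792227]
```

View pics/w5.png

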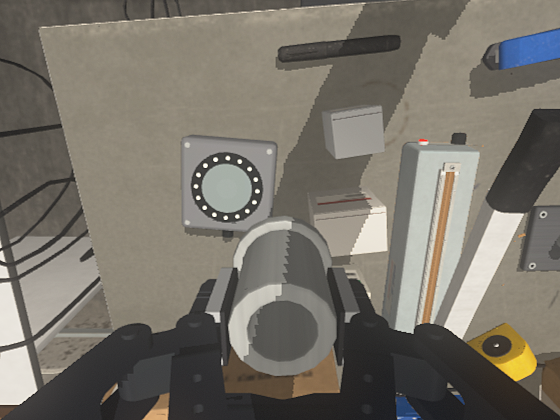

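The window is at about (227,188) inside the dotted bezel. The bushing is held upright with its ring near (282,330), and the cartons are untouched at (353,130) and (350,222). I'll fit the glass ellipse and cross-check it against the top and side views.

Run:
```python
from h import *
def tri(L):
    A=sum(np.eye(3)-np.outer(e,e) for o,e in L);b=sum((np.eye(3)-np.outer(e,e))@o for o,e in L);return np.linalg.solve(A,b)
L=[]
for n,(u,v),w in(('w5',(227,188),45),('top0',(395,229),22),('side0',(331,284),26)):
    d=load(n);C=cloud(d);g=cv2.cvtColor(d['image'],cv2.COLOR_RGB2GRAY)
    c=g[v-w:v+w,u-w:u+w]
    dark=((c<70)*255).astype(np.uint8); dark=cv2.morphologyEx(dark,cv2.MORPH_CLOSE,np.ones((5,5),np.uint8))
    cs,_=cv2.findContours(dark,cv2.RETR_EXTERNAL,cv2.CHAIN_APPROX_NONE); k=max(cs,key=cv2.contourArea); e=cv2.fitEllipse(cv2.convexHull(k))
    U,V=e[0][0]+u-w,e[0][1]+v-w; p=ray(d,U,V,42); print(n,(U,V),e[1],'ray42',p.round(1),'depth',C[int(V),int(U)].round(1),'scale')
    o=ray(d,U,V,200);k=p-o;L.append((o,k/np.linalg.norm(k)))
print('tri w5+top',tri(L[:2]),'all',tri(L))
d=load('w5');C=cloud(d);g=cv2.cvtColor(d['image'],cv2.COLOR_RGB2GRAY)
# housing edges
m=(C[...,2]>25)&(C[...,2]<52);m[:,300:]=0;m[:120]=0;m[250:]=0;m[:,:150]=0
for v in(150,180,210): 
    uu=np.nonzero(m[v])[0];print(v,C[v,uu[0]].round(1),C[v,uu[-1]].round(1))
# held bushing ring
s=[459.8,-232,301.7]
m=(np.abs(C[...,2]-335)<5);m[:,:226]=0;m[:,338:]=0;m[:270]=0;m[385:]=0;m&=g>110
q=C[m];h=cv2.convexHull(q[:,:2].astype(np.float32))[:,0];print('ring',len(q),circ(h),cv2.minEnclosingCircle(h),np.median(q[:,2]))
m=(np.abs(C[...,2]-282)<8);m[:200]=0;m[270:]=0;m[:,:230]=0;m[:,335:]=0
q=C[m];print('foot',len(q),q.min(0),q.max(0))
```

```text
w5 (226.48986434936523, 186.87200546264648) (68.39500427246094, 71.63543701171875) ray42 [ 476.9 -297.    42. ] depth [ 476.  -297.6   41.2] scale
top0 (395.1814136505127, 229.54751777648926) (31.093717575073242, 32.05277633666992) ray42 [ 477.1 -295.1   42. ] depth [ 478.5 -294.4   43. ] scale
side0 (333.5601577758789, 279.37904167175293) (24.366514205932617, 37.280399322509766) ray42 [ 479.6 -301.6   42. ] depth [ 480.  -299.    40.7] scale
tri w5+top [ 477.569909   -296.91914055   37.52820982] all [ 479.00986281 -297.76663318   37.56887016]
150 [ 435.5 -346.4   36.3] [ 435.8 -238.7   32. ]
180 [ 470.2 -349.3   36.3] [ 470.7 -241.1   32.2]
210 [ 506.9 -352.5   35.5] [ 507.  -244.8   34.4]
ring 4702 (array([ 460.58975828, -233.66894725]), np.float64(19.719822029433104)) ((460.77435302734375, -234.373046875), 20.45013999938965) 334.8079330185279
foot 2110 [ 435.53988969 -257.27172883  275.26710301] [ 462.24458363 -208.13373609  289.97518538]
```

```bash
python3 -m creep '{"dp":[[-3,-12,0],[-8,-32,0],[-13,-52,0],[-16,-62,5],[-16,-64,20],[-16,-64,50],[-16,-64,90],[-16,-64,130],[-16,-64,155],[-16,-64,168],[-16,-64,170],[-16,-64,170]],"twist":[0,0,0,0,0,0,0,0,0,0,0,0]}'
python3 - <<'E'
from h import *
d=grab('wrist','w6'); s=r.observe(); t=s['tool_pos'];print(t,s['ee_rot'],s['wrist_force'])
C=cloud(d);g=cv2.cvtColor(d['image'],cv2.COLOR_RGB2GRAY)
m=(np.abs(C[...,2]-t[2]-33)<5);m[:,:226]=0;m[:,338:]=0;m[:270]=0;m[385:]=0;m&=g>110
q=C[m];h=cv2.convexHull(q[:,:2].astype(np.float32))[:,0];print('ring',len(q),circ(h),cv2.minEnclosingCircle(h),np.median(q[:,2]))
m=(np.abs(C[...,2]-t[2]+20)<8);m[:200]=0;m[270:]=0;m[:,:230]=0;m[:,335:]=0
q=C[m];print('foot',len(q),q.min(0),q.max(0))
# bezel dark disc circle from visible edge (points z 38..48, dark)
m=(C[...,2]>27)&(C[...,2]<52);q=C[m];q=q[q[:,1]<-225];print('housing',q.min(0),q.max(0))
E
```

```text
time_s: 13.0
tool_pos: [475.7, -297.7, 132.3]
ee_rot: [-0.001, 1.0, -0.0, 0.0]
wrist_force: [-0.1, -0.1, -2.2]
opening: 39.1
grip_force: 60.7
[ 475.95386421 -297.93660213  132.88799816] [-7.82085332e-04  9.99999064e-01 -5.22577628e-04  9.93291794e-04] [-0.6169854  -0.19134628 -1.44610006]
ring 5467 (array([ 476.44051727, -298.9641433 ]), np.float64(19.86694921414301)) ((476.4148254394531, -299.6603088378906), 20.68321990966797) 165.19302521304337
foot 2138 [ 451.39149283 -322.88768493  105.69420192] [ 477.92092695 -273.93836601  120.88704259]
housing [ 420.33845855 -355.36519046   27.06159571] [ 525.02715536 -238.7826605    43.63685454]
```

View pics/w6.png

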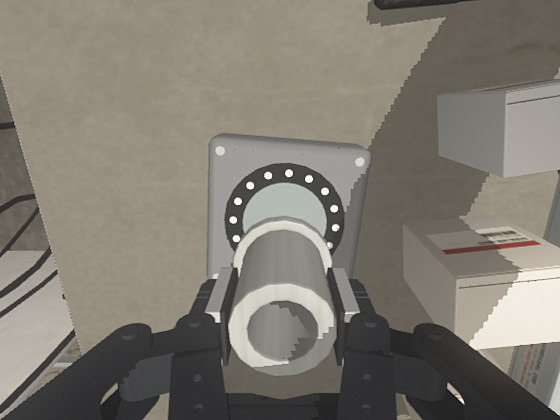

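The bushing hangs over the bezel, whose visible arc spans columns ~225–345 and has its top at row ~163. I'll fit that arc and compare it with the foot centre.

Run:
```python
from h import *
d=load('w6');g=cv2.cvtColor(d['image'],cv2.COLOR_RGB2GRAY)
b=((g<75)*255).astype(np.uint8); b[:150]=0;b[246:]=0;b[:,:215]=0;b[:,352:]=0
b=cv2.morphologyEx(b,cv2.MORPH_CLOSE,np.ones((3,3),np.uint8))
P=[]
for u in range(236,338,3):   # topmost dark pixel of each column
    v=np.nonzero(b[:225,u])[0]
    if len(v): P.append(ray(d,u,v[0]-.5,42))
for v in range(190,236,3):
    u=np.nonzero(b[v])[0]; P+= [ray(d,u[0]-.5,v,42),ray(d,u[-1]+.5,v,42)]
P=np.array(P);c,R_=circ(P);res=np.hypot(*(P[:,:2]-c).T)-R_
k=np.abs(res)<2;c,R_=circ(P[k]);print(c,R_,k.sum(),len(P),np.abs(np.hypot(*(P[k,:2]-c).T)-R_).max())
# dots
dd=((g>200)*255).astype(np.uint8);n,_,st,ce=cv2.connectedComponentsWithStats(dd)
Q=np.array([ray(d,*ce[i],43) for i in range(1,n) if 10<st[i,4]<150 and 225<ce[i,0]<345 and 160<ce[i,1]<250]);c,R_=circ(Q);print('dots',len(Q),c,R_)
```

```text
[ 477.83625705 -297.54638588] 40.97398141805131 66 66 0.630519046026933
dots 10 [ 478.10308734 -297.56516742] 35.15312647483656
```

```bash
python3 -m creep '{"dp":[[-1.5,0.8,3],[-1.5,0.8,12],[-1.5,0.8,24],[-1.5,0.8,35],[-1.5,0.8,43],[-1.5,0.8,47],[-1.5,0.8,49],[-1.5,0.8,49],[-1.5,0.8,49],[-1.5,0.8,49],[-1.5,0.8,49],[-1.5,0.8,49]],"twist":[0,0,0,0,0,0,0,0,0,0,0,0]}'
python3 - <<'E'
from h import *
d=grab('wrist','w7'); s=r.observe(); t=s['tool_pos'];print(t,s['wrist_force'],np.abs(s['qvel']).max())
C=cloud(d);m=(np.abs(C[...,2]-t[2]+20)<8);m[:200]=0;m[270:]=0;m[:,:230]=0;m[:,335:]=0
q=C[m];print('foot',len(q),q.min(0),q.max(0))
m=(C[...,2]>36)&(C[...,2]<46); m[260:]=0; print('cam z',np.median(C[m][:,2]))
g=cv2.cvtColor(d['image'],cv2.COLOR_RGB2GRAY);dd=((g>200)*255).astype(np.uint8);n,_,st,ce=cv2.connectedComponentsWithStats(dd)
Q=np.array([ray(d,*ce[i],43) for i in range(1,n) if 10<st[i,4]<250 and 205<ce[i,0]<365 and 150<ce[i,1]<260]);Q=Q[np.abs(np.hypot(Q[:,0]-478,Q[:,1]+297.5)-35)<4];print('dots',len(Q),circ(Q))
e=grab('side','s7');cv2.imwrite('pics/s7c.png',cv2.resize(e['image'][120:330,120:400,::-1],(800,600)))
E
```

```text
time_s: 14.25
tool_pos: [476.5, -296.8, 83.0]
ee_rot: [-0.001, 1.0, -0.0, 0.0]
wrist_force: [-0.4, -0.2, -1.6]
opening: 39.2
grip_force: 60.7
[ 476.5361214  -296.77370475   83.01097378] [ 0.85135697 -0.29395983 -2.66663718] 0.002493398742437946
foot 2104 [ 452.39728953 -321.99963514   56.52130552] [ 479.19565162 -273.12011932   71.00243812]
cam z 38.39555480950261
dots 9 (array([ 477.90230121, -297.63590947]), np.float64(35.07433404421679))
```

View pics/s7c.png

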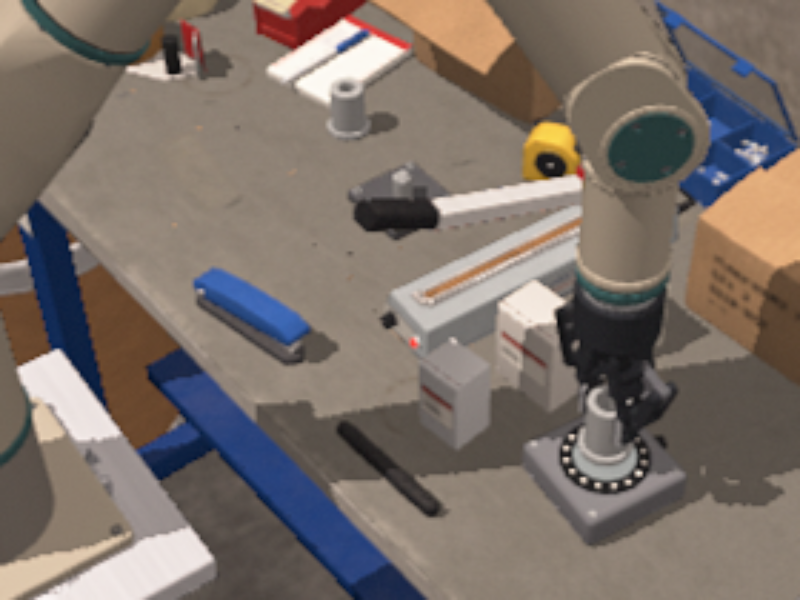

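The side crop shows the bushing held upright over the window at about (603,465). The other bushing is standing on the bench at (348,108) and the cartons are in place. The centring error is under 1 mm and the foot is about 15 mm above the glass, so I'm handing in.

```bash
python3 -c "
from rig import r
print(r.sign_off())"
```

```text
the job is handed in; nothing more can be done
None
```

The job is handed in, though the verdict was not shown. The bushing nearer the robot (25 mm bore) seated fully on the gauge pin and is now held upright over the camera window, about 1 mm off centre and 15 mm above the glass. I picked it by its bore in the wrist camera image, so the 19 mm one was never tried on the pin and stands where it was, and I saw no sign that the camera or the cartons were touched.

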